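# Shake the balloon tying tool out of the upturned tub

## Task

The balloon tying tool is shut inside the red tub, which stands upside down in the sloping porcelain holder. Lift the tub off by the foot bar on top and shake it over the aluminium tray until the tying tool drops out through the slot in the lid into the tray, then put the tub back in its holder, lid down as it stood, and let go. Leave the votive and the ribbon spool where they stand.

Things in the scene. Friction and masses are not known exactly. Their poses are not given: they have to be found in the camera images.
- tub: Red plastic tub, UPSIDE DOWN on the holder: 110 (x) x 116 (y) x 66 mm plus foot bar, 0.24 kg, walls 4 mm, cavity 102 x 108 x 58 mm. Its hinged lid is snapped shut, does not open, and is the underside. Origin: centre of the lid's outer face. z: from lid to foot bar, up, as it stands leaning 25 deg towards the holder's lip. +x: slot side (latch tab), the high side as it stands; -x: hinge side, at the lip.
- tub_foot (a point): Centre of the tub's foot bar, the place to grip: 34 mm thick along the tub's x, 80 mm long along its y, 46 mm tall, from 66 to 112 mm above the lid's outer face (this point at 89). Round the bar the tub's flat bottom, at 66 mm, reaches out 38 mm (x) and 18 mm (y): fingers must stop above it. Axes as the tub's.
- tub_slot (a point): Centre, on the outer face, of the slot in the tub's lid, its only opening: 24 mm wide (tub x, from 26 to 50 mm off the tub's middle), 82 mm long (tub y), right beside the +x wall. Axes as the tub's.
- tool_center (a point): Centre of the balloon tying tool, a flat black plastic stick 20 (x) x 72 (y) x 14 (z) mm, 30 g. It starts inside the tub, lying flat on the inside of the lid, short of the slot, pointing end-on at it (its length within 30 deg of the tub's x). Friction about 0.6: on a slope under some 27 deg it stays put unless shaken, and crosswise to the slot it jams until shaken round.
- holder: White porcelain holder, fixed: a sloping plate 130 x 140 mm, tilted 25 deg about the holder's y axis, high at the holder's +x, low at its -x, with a lip 16 mm high along the low edge; 88 mm tall over all. Origin on the table under its centre; z is up.
- seat (a point): Point on the upper face of the holder's plate, at its centre, 60 mm above the table: the origin of the tub lies here when the tub stands in the holder. Axes level, as the holder's.
- tray: Open aluminium tray, 240 (x) x 220 (y) x 24 mm, walls and floor 3 mm, 0.5 kg, standing loose on the table. Origin: centre of its underside; z is up.
- votive: Bystander: cobalt glass votive cup, 64 mm across, 66 mm tall. Origin: centre of its underside.
- spool: Bystander: ribbon spool with cardboard flanges, standing on end, 64 mm across, 62 mm tall. Origin: centre of its underside.
There are look-alikes about, which are no part of the job. What is shaped like the tub but purple is not meant.

How it is judged:
On the way, in this order (a step that is already met when the one before it is completed fails the run):
1. the tub is lifted off its holder with the tying tool still inside (distance between tub and seat above 0.06 m and x of tool_center in the frame of tub between -0.056 and 0.056 m and y of tool_center in the frame of tub between -0.06 and 0.06 m and z of tool_center in the frame of tub between 0 and 0.066 m), for 0.2 s.
2. the tying tool has dropped into the tray while the tub is off its holder (distance between tub and seat above 0.06 m and x of tool_center in the frame of tray between -0.12 and 0.12 m and y of tool_center in the frame of tray between -0.11 and 0.11 m and z of tool_center in the frame of tray between 0 and 0.035 m), for 0.2 s.
At the end, for the whole second after the job is handed in: The tying tool lies in the tray (its centre within the walls and under 35 mm above the tray's underside), and the tub stands at rest in its holder, lid down on the slope: its origin within 30 mm of the seat point and its z axis 17 to 34 deg from vertical, leaning towards the lip (x of tool_center in the frame of tray between -0.12 and 0.12 m and y of tool_center in the frame of tray between -0.11 and 0.11 m and z of tool_center in the frame of tray between 0 and 0.035 m and linear speed of tub below 0.02 m/s and distance between tub and seat below 0.03 m and distance between tub_foot and seat above 0.07 m and angle between tub's own z axis and vertical between 0.3 and 0.6 rad and x of tub_foot in the frame of holder below -0.015 m); the robot touches nothing.
It fails at once if the votive or the spool is pushed or knocked more than 30 mm away (distance of any of votive, spool from where it was at the start of the episode above 0.03 m).
It also fails if it takes over 58 s, if anything falls off the work surface, if the arm or the gripper's body presses on something with over 40 N, if the wrist force passes 120 N, or if a joint passes its speed limit or range.

## Robot

A 6-joint arm with a two-finger parallel gripper is mounted at the origin on the work surface. World frame = base frame: x ahead of the robot, y to its left, z up, the work surface at z = 0. Lengths are in m, angles in rad, forces in N, time in s.
With the tool pointing down it reaches from about 0.275 to 0.875 m from the base axis. Payload 12.5 kg.
Tool frame: the origin (TCP) lies between the finger pads; the fingertips stand 25 mm ahead of it and the grasp point (between the pads) lies 6 mm ahead of it; z points along the fingers, y is the line along which they close (so a half turn about z gives the same grasp; the last joint's range is limited). The gripper opens to 85 mm and grips with 20 to 120 N. Pads are 22 mm wide; open, the fingers measure 114 mm over their backs; the gripper's body (76 mm by 85 mm) begins 54 mm behind the grasp point. The pads swing forward as they close: fully open they stand 13 mm farther back than shut.
Start: joints at [1.096, 0.351, 1.652, -0, 1.139, -0.085], TCP at [0.209, 0.509, 0.229] pointing down, gripper open.
Joint ranges: [-2.75, 2.75], [-0.79, 2.1], [0.01, 2.65], [-1.57, 4.71], [0.07, 3.14], [-2.87, 2.87]. Speed limits (rad/s): [2.22, 2.22, 2.79, 3.14, 3.14, 3.14].

## Interface

Orientations are given as a unit quaternion [w, x, y, z].
In Python, from plant import sensors, imaging, job, spotter gives the robot as it stands.
- The arm moves only by the tool step_arm, never from a script. Its argument "deltas" is a list of rows, each a list of 5 numbers: the opening, from -1 (shut) to 1 (fully open), so that 0 is half open, then the shift along the tool's x, y, z normalised to -1 to 1, where 1 is 50 cm, then the turn about the tool's z normalised to -1 to 1, where 1 is 4 degrees. In form: [[fingers, x, y, z, twist], ...]. A call has 1 to 10 rows; each row shifts and turns the commanded pose from where the row before left it, along the tool's axes as they then stand; what a row does not reach is not made up. A row lasts 1/12 s, in which the tool goes at most 41.7 mm and 7.16 degrees, less where a joint would pass 70% of its speed; a pose out of reach is approached as far as the arm can. A call with a number of a shift or a turn outside -1 to 1 is refused whole. A call with a gripper value outside its range is refused whole. The fingers move at their own pace and stop on an object; "force" is the grip in N (left out, the last holds). Time passes only in rows, so rows that do not move let the fingers close. It gives the time, the measured TCP pose, the force, the opening and the grip force at its end, in the units of the state.
- sensors.sense(): the state, without advancing time (a new reading comes with each control period).
- imaging.read_camera(name): name is "scene" or "top" or "wrist"; returns a dict with "pixels" (384x512x3 uint8, red, green, blue), "mtx" (3x3 intrinsics, pixels), "k1" (the pictures are not rectified: a ray, as slopes to the right and down, at radius r is drawn at 1 + k1 r^2 times it, then the intrinsics apply), "R" (3x3) and "t" (3): a world point X has camera coordinates R X + t. Camera axes: x right, y down, z forward; pixel columns grow to the right and rows downward; lengths in m; the calibration is good to about 2 mm. A picture is of the moment at which its call begins. There is no depth.
- job.job_done(): hands the job in; it is judged then, once.
Trained networks look in a picture, given as the dict that the camera call returned (one of the last four; its "shot" number tells which), for a name from the list of things; names that differ only in an ending like _2 or _b are one class to them, and where a whole thing is asked for, a point or a joint stands for the part that bears it (a point fixed in the world has none). Each returns a list of dicts, best first, with "conf" (0 to 1); they miss things now and then, are a little off and sometimes report something else, mostly with a low value. They report only what shows in the picture. A call takes as long as a camera call. They do not tell look-alikes from the thing itself.
- spotter.recognise(name, picture): "point" ([x, y, z] in m, in world coordinates, good to about 4 mm: the middle of the surface that is visible of it).
- spotter.tip_of(name, picture): "point" ([x, y, z] in m, in world coordinates, good to about 4 mm: a listed point, or the origin of a listed thing).
The state is a dict: "time": time; "qpos": joint angles; "dq": joint speeds; "tau": joint torques, N m; "ee_pos": TCP position; "tcp_rot": TCP orientation; "force": force on the tool from outside, world axes, zero at the start; "torque": the same for the moment, N m; "gripper_width": opening from 0.0 (shut) to 1.0 (fully open); "finger_force": force on a finger pad.
Only numpy, scipy, OpenCV 4.12 (cv2) and the standard library are available. Lean on these libraries where they do the work, as an engineer would, in place of code of your own. Each camera call takes 0.05 s, during which the arm holds its last target. There are 200 camera calls.

## Working session

There is one attempt and no reset: what is moved stays moved. The work goes in short steps, Python scripts to look and compute and a tool call to move; the robot and the scene stay as the last step left them, time stands still between calls to the robot, and variables do not carry over. Pictures are saved under pics/ and viewed, at most 10 in all, crops included, and the job is handed in when it is done.

Besides the shell and the picture viewer there is one more tool, called after "Call:" as name(argument=value, ...) on one line, values as JSON. step_arm: Moves the arm, as the interface text tells. Its arguments: {"type":"object","properties":{"deltas":{"type":"array","items":{"type":"array","items":{"type":"number"}}},"force":{"type":"number"}},"required":["deltas"]}

```bash
mkdir -p pics; cat > h.py <<'E'
import numpy as np,cv2
from plant import sensors, imaging, job, spotter
from scipy.spatial.transform import Rotation as Ro
def proj(p,X):
    c=np.array(p["R"])@np.array(X)+p["t"]; s=c[:2]/c[2]; s=s*(1+p["k1"]*(s@s)); m=np.array(p["mtx"]); return (m[:2,:2]@s+m[:2,2]).round(0)
def save(p,n): cv2.imwrite("pics/"+n,p["pixels"][:,:,::-1])
E
python3 - <<'E'
from h import *
print(sensors.sense())
P={n:imaging.read_camera(n) for n in("scene","top")}
for n,p in P.items():
    save(p,n+"0.png")
    for o in("tub","tub_foot","seat","holder","tray","votive","spool"):
        for d in spotter.tip_of(o,p)[:3]: print(n,o,np.round(d["point"],3),round(d["conf"],2),proj(p,d["point"]))
cv2.imwrite("pics/a.png",np.vstack([P["scene"]["pixels"],P["top"]["pixels"]])[:,:,::-1])
E
```

```text
{'time': 0.0, 'qpos': array([ 1.09638770e+00,  3.51260545e-01,  1.65244408e+00, -3.07347298e-05,
        1.13909602e+00, -8.45983078e-02]), 'dq': array([-0.00250644, -0.00104573, -0.0012714 ,  0.00038441,  0.00125949,
        0.00015617]), 'tau': array([ 1.83441662e-03, -5.06092143e+01, -2.91415644e+01, -4.73811284e-06,
        4.42932243e-03, -4.08978417e-05]), 'ee_pos': array([0.208832  , 0.50844007, 0.22823751]), 'tcp_rot': array([-1.53217670e-04,  1.93667142e-01,  9.81067109e-01, -5.84407037e-04]), 'force': array([0.48538249, 0.0225887 , 0.55327865]), 'torque': array([0.00067977, 0.03270089, 0.08284747]), 'finger_force': 0.0, 'gripper_width': 1.0020583205567832}
scene tub [ 0.508 -0.215  0.064] 0.96 [213. 166.]
scene tub_foot [ 0.475 -0.207  0.142] 0.95 [220. 137.]
scene seat [ 0.504 -0.217  0.059] 0.9 [212. 166.]
scene seat [ 0.473 -0.209  0.141] 0.74 [219. 136.]
scene holder [ 0.506 -0.216 -0.005] 0.81 [214. 183.]
scene tray [0.488 0.249 0.002] 0.87 [389. 234.]
scene votive [ 0.491  0.015 -0.001] 0.76 [299. 206.]
scene spool [ 0.705 -0.007  0.002] 0.56 [258. 270.]
top tub [ 0.509 -0.211  0.058] 0.96 [304. 210.]
top tub [ 0.417 -0.427  0.   ] 0.7 [368. 238.]
top tub_foot [ 0.467 -0.208  0.142] 0.89 [307. 224.]
top tub_foot [ 0.411 -0.422  0.091] 0.56 [375. 241.]
top tray [0.484 0.248 0.001] 0.93 [162. 221.]
top tray [ 0.541 -0.219  0.072] 0.49 [307. 200.]
top votive [0.488 0.008 0.   ] 0.56 [235. 219.]
top spool [ 0.708 -0.003 -0.001] 0.94 [238. 152.]
top spool [0.486 0.007 0.   ] 0.24 [235. 219.]
```

View pics/scene0.png

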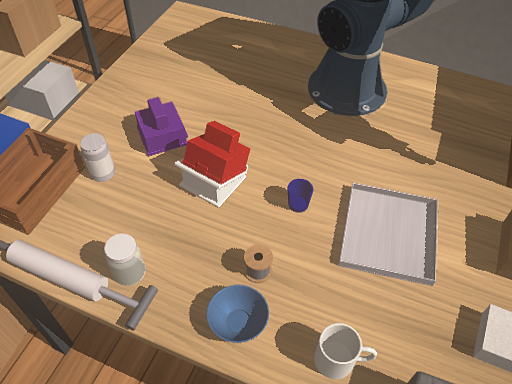

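View pics/top0.png

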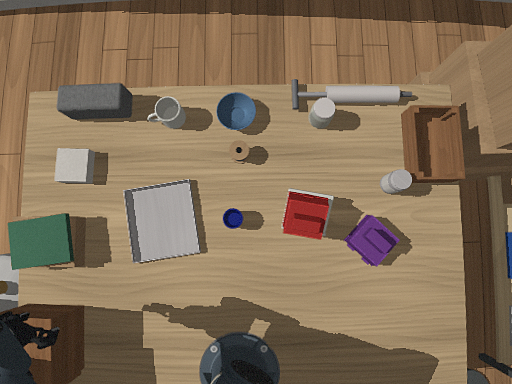

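The scene shows the red tub at about (215,150), foot bar at (222,135). The votive is at (300,195), the spool at (258,262), the tray at (390,232) and the purple look-alike at (160,125). The tub leans toward the robot (world -x). I'll move above the tub.

Call:
step_arm(deltas=[[1,-0.0515,-0.0562,-0.006,0],[1,-0.0515,-0.0562,-0.006,0],[1,-0.0515,-0.0562,-0.006,0],[1,-0.0515,-0.0562,-0.006,0],[1,-0.0515,-0.0562,-0.006,0],[1,-0.0515,-0.0562,-0.006,0],[1,-0.0515,-0.0562,-0.006,0],[1,-0.0515,-0.0562,-0.006,0],[1,-0.0515,-0.0562,-0.006,0],[1,-0.0515,-0.0562,-0.006,0]])

```text
time: 1.63
ee_pos: [0.3405, 0.1493, 0.2592]
tcp_rot: [0.0, 0.194, 0.981, 0.0]
force: [1.1, 0.9, 0.1]
gripper_width: 1.001
finger_force: 0.0
```

Call:
step_arm(deltas=[[1,-0.0515,-0.0562,-0.006,0],[1,-0.0515,-0.0562,-0.006,0],[1,-0.0515,-0.0562,-0.006,0],[1,-0.0515,-0.0562,-0.006,0],[1,-0.0515,-0.0562,-0.006,0],[1,-0.0515,-0.0562,-0.006,0],[1,-0.0515,-0.0562,-0.006,0],[1,0,0,0,-1],[1,0,0,0,-1],[1,0,0,0,-1]])

```text
time: 2.47
ee_pos: [0.4324, -0.1002, 0.2797]
tcp_rot: [-0.0, 0.089, 0.996, 0.0]
force: [-0.1, 0.2, -0.6]
gripper_width: 1.001
finger_force: 0.0
```

```bash
cat >> h.py <<'E'
def where():
    s=sensors.sense(); R=Ro.from_quat(np.array(s["tcp_rot"])[[1,2,3,0]]).as_matrix()
    print("t",round(s["time"],2),"tcp",np.round(s["ee_pos"],4),"yaw of tool y",round(np.degrees(np.arctan2(R[1,1],R[0,1])),1),"tilt",round(np.degrees(np.arccos(-R[2,2])),1),"w",round(s["gripper_width"],3),"ff",round(s["finger_force"],1),"F",np.round(s["force"],1)); return np.array(s["ee_pos"]),R
def spot(cams,names):
    for n in cams:
        p=imaging.read_camera(n)
        for o in names:
            for d in spotter.tip_of(o,p)[:2]: print(n,o,np.round(d["point"],4),round(d["conf"],2),proj(p,d["point"]))
    return p
E
python3 - <<'E'
from h import *
where()
p=spot(("top","scene","wrist"),("tub","tub_foot","seat","tub_slot")); save(p,"w1.png")
E
```

```text
t 2.47 tcp [ 0.4324 -0.1002  0.2797] yaw of tool y 79.8 tilt 0.0 w 1.001 ff 0.0 F [-0.1  0.2 -0.6]
top tub [ 0.5097 -0.2125  0.0572] 0.7 [304. 210.]
top tub [ 0.4148 -0.4264 -0.0017] 0.65 [368. 239.]
top tub_foot [ 0.4684 -0.2053  0.1393] 0.82 [306. 223.]
top tub_foot [ 0.412  -0.4228  0.0905] 0.74 [376. 241.]
top tub_slot [ 0.4439 -0.4523 -0.0013] 0.91 [375. 230.]
top tub_slot [ 0.5406 -0.219   0.0737] 0.75 [307. 200.]
scene tub [ 0.4166 -0.4242 -0.0025] 0.68 [162. 138.]
scene tub [ 0.5066 -0.2085  0.0638] 0.6 [215. 167.]
scene tub_foot [ 0.4105 -0.4276  0.0876] 0.7 [157. 113.]
scene seat [ 0.5067 -0.2188  0.056 ] 0.85 [211. 168.]
scene tub_slot [ 0.5404 -0.2177  0.074 ] 0.9 [205. 172.]
scene tub_slot [ 0.4444 -0.4466 -0.0033] 0.9 [150. 142.]
wrist tub [ 0.506  -0.2097  0.0589] 0.94 [182. 233.]
wrist tub [ 0.4134 -0.4252  0.0013] 0.77 [ 41. 185.]
wrist tub_foot [ 0.473  -0.2025  0.1384] 0.91 [163. 234.]
```

View pics/w1.png

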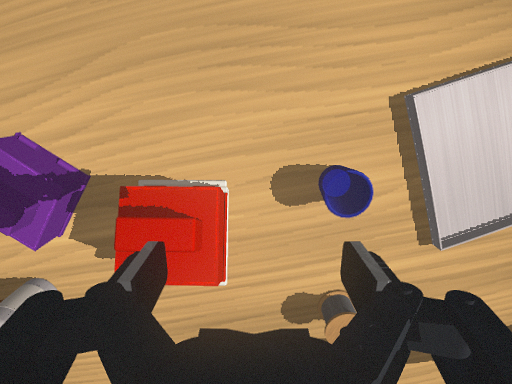

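The wrist view shows the tub at (170,235), its bar at (160,232), with edges nearly parallel to the image axes, so the yaw is right. I'll move above the bar and look from close by.

Call:
step_arm(deltas=[[1,-0.0226,-0.0386,0.026,0],[1,-0.0226,-0.0386,0.026,0],[1,-0.0226,-0.0386,0.026,0],[1,-0.0226,-0.0386,0.026,0],[1,-0.0226,-0.0386,0.026,0],[1,0,0,0,0],[1,0,0,0,0]])

```text
time: 3.8
ee_pos: [0.4704, -0.205, 0.214]
tcp_rot: [-0.001, 0.091, 0.996, 0.0]
force: [-0.3, 0.0, -0.1]
gripper_width: 0.998
finger_force: 0.0
```

```bash
python3 - <<'E'
from h import *
e,R=where()
p=spot(("wrist",),("tub","tub_foot"))
p=spot(("wrist",),("tub","tub_foot"))
# predicted bar outline at pads' frame
ps=np.radians(-10.2); c25,s25=np.cos(np.radians(25)),np.sin(np.radians(25))
im=p["pixels"][:,:,::-1].copy()
Rt=Ro.from_euler("z",ps).as_matrix()@Ro.from_euler("y",-np.radians(25)).as_matrix()
o=np.array([.508,-.212,.060])
for z,hx,hy in((.112,.017,.040),(.066,.055,.058)):
    q=[proj(p,o+Rt@np.array([a*hx,b*hy,z])) for a,b in((1,1),(1,-1),(-1,-1),(-1,1))]
    cv2.polylines(im,[np.int32(q)],True,(0,255,0),1)
cv2.imwrite("pics/w2.png",cv2.resize(im,(800,600)))
E
```

```text
t 3.8 tcp [ 0.4704 -0.205   0.214 ] yaw of tool y 79.6 tilt 0.1 w 0.998 ff 0.0 F [-0.3  0.  -0.1]
wrist tub [ 0.4151 -0.4282  0.0011] 0.94 [ 69. 156.]
wrist tub [ 0.5081 -0.2101  0.0613] 0.82 [255. 213.]
wrist tub_foot [ 0.4178 -0.4243  0.0894] 0.78 [ 21. 173.]
wrist tub_foot [ 0.4722 -0.2044  0.1393] 0.66 [254. 203.]
wrist tub [ 4.156e-01 -4.283e-01  3.000e-04] 0.79 [ 69. 155.]
wrist tub [ 0.5102 -0.209   0.0586] 0.6 [255. 213.]
wrist tub_foot [ 0.4697 -0.2082  0.1407] 0.82 [247. 201.]
wrist tub_foot [ 0.4141 -0.4239  0.0918] 0.79 [ 19. 169.]
```

View pics/w2.png

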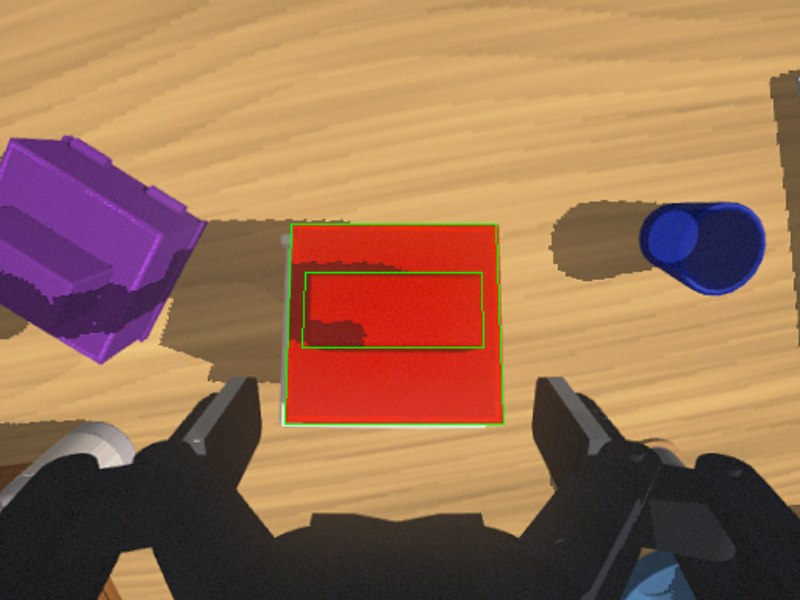

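The predicted outline (green) lies on the bar and the tub within about 1 mm, and the TCP is centred on it. I'll descend.

Call:
step_arm(deltas=[[1,0,0,0.024,0],[1,0,0,0.024,0],[1,0,0,0.012,0],[1,0,0,0.012,0],[1,0,0,0.012,0],[1,0,0,0,0]])

```text
time: 4.6
ee_pos: [0.4703, -0.2043, 0.172]
tcp_rot: [-0.001, 0.09, 0.996, 0.0]
force: [-0.4, 0.1, -1.1]
gripper_width: 1.001
finger_force: 0.0
```

Call:
step_arm(deltas=[[1,0,0,0.012,0],[1,0,0,0.012,0],[1,0,0,0.008,0],[0.4,0,0,0,0],[0.4,0,0,0,0],[0.4,0,0,0,0],[0.4,0,0,0,0]], force=70)

```text
time: 5.18
ee_pos: [0.4731, -0.206, 0.1602]
tcp_rot: [0.004, 0.09, 0.996, -0.002]
force: [-0.5, -1.1, 25.4]
gripper_width: 0.701
finger_force: 12.5
```

```bash
python3 - <<'E'
from h import *
e,R=where()
p=imaging.read_camera("wrist");q=imaging.read_camera("scene")
a=p["pixels"]; b=cv2.resize(q["pixels"][90:220,130:330],(591,384))
print(proj(p,e),proj(p,e+.04*R[:,1]))
cv2.imwrite("pics/c3.png",cv2.resize(np.hstack([a,b]),(800,280))[:,:,::-1])
E
```

```text
t 5.18 tcp [ 0.4731 -0.206   0.1602] yaw of tool y 79.6 tilt 0.5 w 0.701 ff 12.5 F [-0.5 -1.1 25.4]
[253. 244.] [327. 244.]
```

View pics/c3.png

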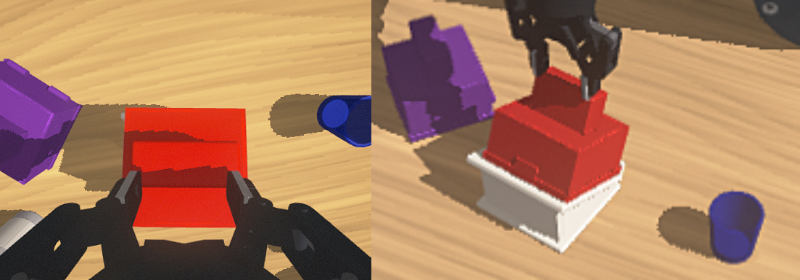

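Both fingers closed to 60 mm and overlap the 80 mm bar in the picture, with 25 N upward. They are standing on the bar's top and not beside it. I'll back off and look again.

Call:
step_arm(deltas=[[0.4,0,0,-0.02,0],[1,0,0,-0.03,0],[1,0,0,-0.03,0],[1,0,0,-0.02,0],[1,0,0,0,0],[1,0,0,0,0]])

```text
time: 5.78
ee_pos: [0.4707, -0.2046, 0.2069]
tcp_rot: [0.0, 0.09, 0.996, -0.0]
force: [-0.3, 0.8, 0.3]
gripper_width: 1.001
finger_force: 0.0
```

```bash
cat >> h.py <<'E'
def overlay(p,o,psi,lean,n,crop=None):
    im=p["pixels"][:,:,::-1].copy()
    Rt=Ro.from_euler("z",np.radians(psi)).as_matrix()@Ro.from_euler("y",-np.radians(lean)).as_matrix()
    for z,hx,hy in((.112,.017,.040),(.066,.017,.040),(.066,.055,.058),(0,.055,.058)):
        q=[proj(p,np.array(o)+Rt@np.array([a*hx,b*hy,z])) for a,b in((1,1),(1,-1),(-1,-1),(-1,1))]
        cv2.polylines(im,[np.int32(q)],True,(0,255,0),1)
    return im
E
python3 - <<'E'
from h import *
e,R=where()
p=spot(("wrist",),("tub","tub_foot"))
q=spot(("scene",),("tub","tub_foot"))
t=spot(("top",),("tub","tub_foot"))
o=[.508,-.212,.06]
A=cv2.resize(overlay(p,o,-10.2,25,0)[130:300,160:360],(400,340))
B=cv2.resize(overlay(q,o,-10.2,25,0)[110:210,165:285],(400,334)); B=cv2.copyMakeBorder(B,0,6,0,0,0)
cv2.imwrite("pics/c4.png",np.hstack([A,B]))
E
```

```text
t 5.78 tcp [ 0.4707 -0.2046  0.2069] yaw of tool y 79.7 tilt 0.0 w 1.001 ff 0.0 F [-0.3  0.8  0.3]
wrist tub [ 0.5037 -0.2048  0.0596] 0.88 [259. 209.]
wrist tub [ 0.4125 -0.4293 -0.0028] 0.67 [ 65. 154.]
wrist tub_foot [ 0.4173 -0.4244  0.0886] 0.69 [ 16. 173.]
wrist tub_foot [ 0.4693 -0.2038  0.1402] 0.56 [254. 202.]
scene tub [ 0.5061 -0.2117  0.062 ] 0.85 [214. 167.]
scene tub [ 0.4156 -0.4257 -0.0022] 0.65 [162. 137.]
scene tub_foot [ 0.4115 -0.4241  0.0875] 0.86 [158. 113.]
scene tub_foot [ 0.4738 -0.2056  0.1374] 0.81 [220. 138.]
top tub [ 0.4168 -0.4264  0.0014] 0.94 [368. 238.]
top tub [ 0.5074 -0.2152  0.0594] 0.74 [305. 211.]
top tub_foot [ 0.4158 -0.4231  0.0896] 0.95 [376. 240.]
top tub_foot [ 0.4676 -0.2055  0.1385] 0.76 [306. 223.]
```

View pics/c4.png

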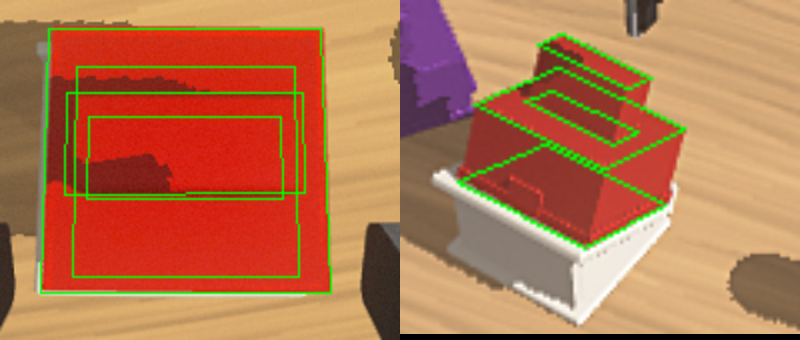

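```bash
python3 - <<'E'
from h import *
e,R=where()
p=imaging.read_camera("wrist");q=imaging.read_camera("scene")
print(p["mtx"],np.round(R.T@(-np.array(p["R"]).T@p["t"]-e),3))
for a in(-.012,0,.012,.025):
    print(a,[list(proj(c,e+R@np.array([0,s*w,a]))) for c in(p,q) for s in(-1,1) for w in(.0425,.057)])
A=cv2.resize(p["pixels"][180:340,90:410,::-1],(800,400))
B=cv2.resize(q["pixels"][70:170,180:280,::-1],(400,400))
cv2.imwrite("pics/c5.png",cv2.resize(np.hstack([A,B]),(800,267)))
E
```

```text
t 6.23 tcp [ 0.4706 -0.2045  0.2065] yaw of tool y 79.7 tilt 0.0 w 1.001 ff 0.0 F [ 0.3 -0.   0. ]
[[299.02523763   0.         253.52576186]
 [  0.         299.02523763 192.27797139]
 [  0.           0.           1.        ]] [ 0.071  0.    -0.145]
-0.012 [[np.float64(167.0), np.float64(254.0)], [np.float64(139.0), np.float64(254.0)], [np.float64(338.0), np.float64(254.0)], [np.float64(366.0), np.float64(254.0)], [np.float64(205.0), np.float64(106.0)], [np.float64(200.0), np.float64(103.0)], [np.float64(235.0), np.float64(119.0)], [np.float64(240.0), np.float64(122.0)]]
0 [[np.float64(173.0), np.float64(243.0)], [np.float64(147.0), np.float64(243.0)], [np.float64(332.0), np.float64(243.0)], [np.float64(358.0), np.float64(243.0)], [np.float64(206.0), np.float64(110.0)], [np.float64(201.0), np.float64(107.0)], [np.float64(235.0), np.float64(123.0)], [np.float64(240.0), np.float64(126.0)]]
0.012 [[np.float64(179.0), np.float64(234.0)], [np.float64(154.0), np.float64(234.0)], [np.float64(327.0), np.float64(234.0)], [np.float64(351.0), np.float64(234.0)], [np.float64(206.0), np.float64(113.0)], [np.float64(201.0), np.float64(111.0)], [np.float64(235.0), np.float64(127.0)], [np.float64(240.0), np.float64(129.0)]]
0.025 [[np.float64(184.0), np.float64(226.0)], [np.float64(161.0), np.float64(225.0)], [np.float64(322.0), np.float64(226.0)], [np.float64(345.0), np.float64(226.0)], [np.float64(206.0), np.float64(117.0)], [np.float64(201.0), np.float64(115.0)], [np.float64(235.0), np.float64(131.0)], [np.float64(240.0), np.float64(133.0)]]
```

View pics/c5.png

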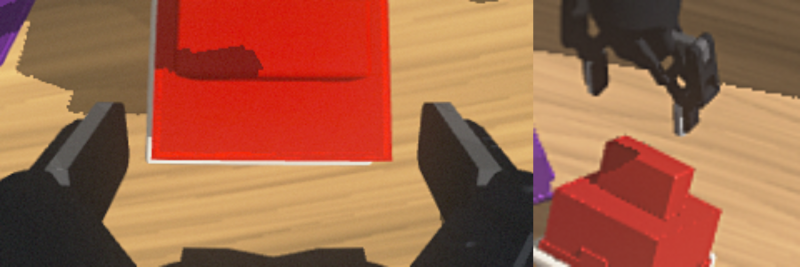

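The open fingertips appear at about wrist (166,242) and scene (235,120). That puts them some 10 mm behind the TCP, not ahead of it, so I have to go deeper. The tub itself has not moved.

Call:
step_arm(deltas=[[1,0,0,0.03,0],[1,0,0,0.03,0],[1,0,0,0.02,0],[1,0,0,0.012,0],[1,0,0,0.012,0],[1,0,0,0.006,0],[1,0,0,0,0]])

```text
time: 6.92
ee_pos: [0.4706, -0.2045, 0.1515]
tcp_rot: [-0.0, 0.09, 0.996, 0.0]
force: [-0.7, -0.0, -0.1]
gripper_width: 0.999
finger_force: 0.0
```

Call:
step_arm(deltas=[[1,0,0,0.008,0],[1,0,0,0.008,0],[1,0,0,0.006,0],[1,0,0,0,0]])

```text
time: 7.25
ee_pos: [0.4704, -0.2044, 0.1402]
tcp_rot: [-0.0, 0.09, 0.996, 0.0]
force: [-0.6, 0.4, -0.6]
gripper_width: 1.002
finger_force: 0.0
```

Call:
step_arm(deltas=[[1,0,0,0.01,0],[1,0,0,0.01,0],[1,0,0,0.01,0],[1,0,0,0,0],[0.3,0,0,0,0],[0.3,0,0,0,0],[0.3,0,0,0,0]], force=70)

```text
time: 7.83
ee_pos: [0.4705, -0.2045, 0.1258]
tcp_rot: [-0.0, 0.09, 0.996, 0.0]
force: [-1.4, -0.1, 0.7]
gripper_width: 0.922
finger_force: 85.5
```

Gripped at 78 mm and 85 N. I'll lift straight up.

Call:
step_arm(deltas=[[0.3,0,0,-0.01,0],[0.3,0,0,-0.02,0],[0.3,0,0,-0.03,0],[0.3,0,0,-0.04,0],[0.3,0,0,-0.04,0],[0.3,0,0,-0.04,0],[0.3,0,0,-0.04,0],[0.3,0,0,-0.03,0],[0.3,0,0,-0.02,0],[0.3,0,0,0,0]])

```text
time: 8.67
ee_pos: [0.4713, -0.2049, 0.2632]
tcp_rot: [0.002, 0.09, 0.996, -0.001]
force: [-0.1, 0.0, -2.8]
gripper_width: 0.921
finger_force: 85.4
```

```bash
python3 - <<'E'
from h import *
e,R=where()
for c in("scene","top","wrist"):p=spot((c,),("tub","tub_foot"))
E
```

```text
t 8.67 tcp [ 0.4713 -0.2049  0.2632] yaw of tool y 79.7 tilt 0.2 w 0.921 ff 85.4 F [-0.1  0.  -2.8]
scene tub [ 4.149e-01 -4.262e-01 -4.000e-04] 0.73 [161. 137.]
scene tub [ 0.5074 -0.2099  0.1993] 0.65 [211. 128.]
scene tub_foot [ 0.4111 -0.4261  0.0857] 0.89 [158. 113.]
scene tub_foot [ 0.4732 -0.207   0.2767] 0.81 [217.  94.]
top tub [ 0.4167 -0.4268 -0.0008] 0.9 [368. 239.]
top tub [ 0.5077 -0.2107  0.1906] 0.66 [309. 208.]
top tub_foot [ 0.4127 -0.4251  0.0923] 0.92 [377. 241.]
top tub_foot [ 0.4655 -0.2037  0.2761] 0.6 [311. 223.]
wrist tub [ 0.507  -0.2078  0.1943] 0.86 [257. 250.]
wrist tub [ 0.4125 -0.4267  0.0022] 0.84 [ 87. 149.]
wrist tub_foot [ 0.4704 -0.2044  0.2751] 0.91 [252. 258.]
wrist tub_foot [ 0.4159 -0.424   0.0901] 0.89 [ 49. 162.]
```

The tub is lifted and still leans 25°, so the grip is holding. Next I'll carry it over the tray.

Call:
step_arm(deltas=[[0.3,0.003,0.017,0,0],[0.3,0.007,0.034,0,0],[0.3,0.01,0.051,0,0],[0.3,0.0134,0.0686,0,0],[0.3,0.0134,0.0686,0,0],[0.3,0.0134,0.0686,0,0],[0.3,0.0134,0.0686,0,0],[0.3,0.0134,0.0686,0,0],[0.3,0.0134,0.0686,0,0],[0.3,0.0134,0.0686,0,0]])

```text
time: 9.95
ee_pos: [0.4662, 0.0942, 0.2609]
tcp_rot: [0.0, 0.09, 0.996, 0.0]
force: [1.3, -0.2, -3.9]
gripper_width: 0.921
finger_force: 85.6
```

Call:
step_arm(deltas=[[0.3,0.0134,0.0686,0,0],[0.3,0.0134,0.0686,0,0],[0.3,0.0134,0.0686,0,0],[0.3,0.01,0.051,0,0],[0.3,0.007,0.034,0,0],[0.3,0.003,0.017,0.03,0],[0.3,0,0,0.06,0],[0.3,0,0,0.08,0],[0.3,0,0,0.06,0],[0.3,0,0,0.03,0]])

```text
time: 10.78
ee_pos: [0.4626, 0.2486, 0.1271]
tcp_rot: [-0.002, 0.09, 0.996, -0.001]
force: [-0.2, -0.3, -3.0]
gripper_width: 0.922
finger_force: 86.1
```

```bash
python3 - <<'E'
from h import *
e,R=where()
for c in("scene","top"):
  p=spot((c,),("tub","tub_foot","tray"))
t=p["pixels"]
g=cv2.inRange(cv2.cvtColor(t,cv2.COLOR_RGB2HSV),(0,0,150),(180,40,255))
E
```

```text
t 10.78 tcp [0.4626 0.2486 0.1271] yaw of tool y 79.7 tilt 0.3 w 0.922 ff 86.1 F [-0.2 -0.3 -3. ]
scene tub [0.4973 0.2414 0.0671] 0.86 [391. 221.]
scene tub [ 0.4144 -0.4257 -0.0017] 0.71 [162. 137.]
scene tub_foot [ 0.4126 -0.425   0.0865] 0.93 [158. 114.]
scene tub_foot [0.4609 0.2452 0.1432] 0.57 [404. 190.]
scene tray [ 0.4909  0.2497 -0.0019] 0.95 [389. 236.]
top tub [ 0.4135 -0.4252  0.002 ] 0.93 [368. 240.]
top tub [0.5009 0.2391 0.0657] 0.67 [159. 215.]
top tub_foot [0.4617 0.2488 0.1428] 0.95 [149. 227.]
top tub_foot [ 0.4129 -0.4234  0.0891] 0.58 [376. 241.]
```

Call:
step_arm(deltas=[[0.3,0,0,0.03,0],[0.3,0,0,0.02,0],[0.3,0,0,0.01,0],[0.3,0,0,0.01,0],[0.3,0,0,0.01,0],[0.3,0,0,0.008,0],[0.3,0,0,0.004,0],[0.3,0,0,0,0]], force=50)

```text
time: 11.85
ee_pos: [0.47, 0.2492, 0.0903]
tcp_rot: [0.006, 0.09, 0.996, 0.002]
force: [2.0, -13.5, 49.3]
gripper_width: 0.92
finger_force: 96.4
```

The pressing lever is too small to level the tub. I'll relax and let go, so the tub drops flat onto its lid in the tray between the fingers, then regrip it level.

Call:
step_arm(deltas=[[0.3,0,0,-0.018,0],[0.3,0,0,0,0],[1,0,0,0,0],[1,0,0,0,0],[1,0,0,0,0],[1,0,0,0,0],[1,0,0,0,0]])

```text
time: 12.43
ee_pos: [0.4647, 0.2488, 0.0934]
tcp_rot: [-0.0, 0.09, 0.996, -0.0]
force: [1.1, -0.0, -0.2]
gripper_width: 0.999
finger_force: 0.0
```

```bash
python3 - <<'E'
from h import *
e,R=where()
for c in("scene","top","wrist"):
  p=spot((c,),("tub","tub_foot","tray","tool_center"))
  if c=="scene":q=p
A=cv2.resize(q["pixels"][140:300,320:460,::-1],(400,457));B=cv2.resize(p["pixels"][:,:,::-1],(400,300));B=cv2.copyMakeBorder(B,0,157,0,0,0)
cv2.imwrite("pics/c6.png",np.hstack([A,B]))
E
```

```text
t 12.43 tcp [0.4647 0.2488 0.0934] yaw of tool y 79.7 tilt 0.0 w 0.999 ff 0.0 F [ 1.1 -0.  -0.2]
scene tub [ 0.4152 -0.4255  0.0019] 0.89 [162. 136.]
scene tub [0.5056 0.2405 0.0065] 0.88 [384. 238.]
scene tub_foot [ 0.4117 -0.4232  0.0853] 0.92 [159. 114.]
scene tub_foot [0.5077 0.2375 0.0918] 0.62 [391. 217.]
scene tray [ 0.5064 -0.2166  0.0576] 0.24 [212. 167.]
top tub [0.5056 0.2379 0.0006] 0.74 [165. 214.]
top tub [ 0.414  -0.4235 -0.    ] 0.68 [367. 239.]
top tub_foot [0.5043 0.2413 0.0923] 0.84 [156. 213.]
top tub_foot [ 0.4117 -0.4244  0.0876] 0.7 [376. 241.]
top tray [ 0.5076 -0.2166 -0.0019] 0.6 [304. 212.]
wrist tub [0.5098 0.245  0.0027] 0.94 [258. 244.]
wrist tub_foot [0.5042 0.2429 0.0923] 0.72 [255. 305.]
```

View pics/c6.png

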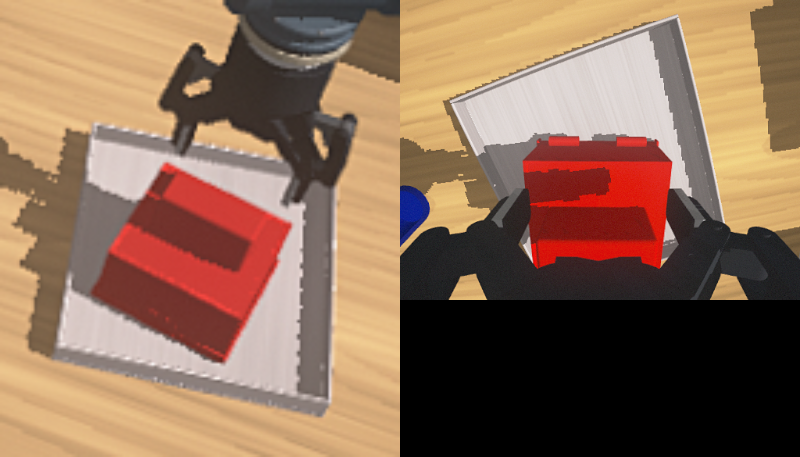

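The tub stands level in the tray, with its bar at about (.505,.241). I'll regrip it there.

Call:
step_arm(deltas=[[1,0,0,-0.05,0],[1,-0.04,-0.001,0,0],[1,-0.042,-0.001,0,0],[1,0,0,0,0],[1,0,0,0.04,0],[1,0,0,0.02,0],[1,0,0,0.02,0],[1,0,0,0,0],[0.3,0,0,0,0],[0.3,0,0,0,0]], force=90)

```text
time: 14.02
ee_pos: [0.505, 0.2407, 0.0793]
tcp_rot: [0.0, 0.09, 0.996, 0.0]
force: [0.1, 0.5, -3.1]
gripper_width: 0.917
finger_force: 108.4
```

Call:
step_arm(deltas=[[0.3,0,0,-0.04,0],[0.3,0.03,0,-0.05,0],[0.3,0.03,0,0,0],[0.3,0.08,0,0,0],[0.3,0,0.08,0,0],[0.3,-0.08,0,0,0],[0.3,0,-0.08,0,0],[0.3,0.08,0,0,0],[0.3,0,0.08,0,0],[0.3,-0.08,0,0,0]])

```text
time: 14.85
ee_pos: [0.475, 0.2899, 0.1227]
tcp_rot: [-0.004, 0.087, 0.996, -0.001]
force: [1.8, 2.7, -2.2]
gripper_width: 0.916
finger_force: 111.8
```

Call:
step_arm(deltas=[[0.3,0,-0.08,0,0],[0.3,0.08,0,0,0],[0.3,0,0.08,0,0],[0.3,-0.08,0,0,0],[0.3,0,-0.08,0,0],[0.3,0.08,0,0,0],[0.3,0,0.08,0,0],[0.3,-0.08,0,0,0],[0.3,0,-0.08,0,0],[0.3,0,0,0,0]])

```text
time: 15.68
ee_pos: [0.4757, 0.243, 0.1233]
tcp_rot: [-0.0, 0.09, 0.996, -0.001]
force: [-0.7, -0.8, -2.7]
gripper_width: 0.919
finger_force: 112.6
```

```bash
python3 - <<'E'
from h import *
e,R=where()
for c in("scene","top","wrist"):
  p=spot((c,),("tub","tub_foot","tool_center","tray"))
E
```

```text
t 15.68 tcp [0.4757 0.243  0.1233] yaw of tool y 79.7 tilt 0.1 w 0.919 ff 112.6 F [-0.7 -0.8 -2.7]
scene tub [0.4773 0.2432 0.0523] 0.63 [392. 218.]
scene tub [ 0.4139 -0.4256 -0.0009] 0.59 [162. 137.]
scene tub_foot [ 0.4165 -0.4252  0.0863] 0.69 [157. 115.]
scene tub_foot [0.4768 0.2424 0.1353] 0.66 [400. 197.]
scene tray [ 0.4886  0.2492 -0.0011] 0.75 [389. 235.]
top tub [0.4792 0.2427 0.0436] 0.57 [160. 222.]
top tub [ 0.4179 -0.4252 -0.0006] 0.56 [368. 238.]
top tub_foot [ 0.4113 -0.423   0.0889] 0.88 [375. 241.]
top tub_foot [0.4736 0.2447 0.1357] 0.62 [151. 223.]
top tool_center [ 0.704 -0.005 -0.001] 0.39 [239. 154.]
wrist tub [0.4761 0.252  0.0474] 0.56 [260. 200.]
wrist tub_foot [0.4769 0.2478 0.1371] 0.83 [256. 258.]
```

Call:
step_arm(deltas=[[0.3,-0.02,0,0,0],[0.3,-0.05,0,0,0],[0.3,-0.08,0,0,0],[0.3,0.08,0,0,0],[0.3,0.06,0.06,0,0],[0.3,0.02,-0.08,0,0],[0.3,0,0.08,0,0],[0.3,0,-0.08,0,0],[0.3,0,0.08,0,0],[0.3,0,-0.06,0,0]])

```text
time: 17.27
ee_pos: [0.4726, 0.2519, 0.1236]
tcp_rot: [0.001, 0.088, 0.996, 0.002]
force: [1.3, -1.6, -1.8]
gripper_width: 0.916
finger_force: 114.5
```

Call:
step_arm(deltas=[[0.3,-0.02,0,0,0],[0.3,-0.05,0,0,0],[0.3,-0.08,0,0,0],[0.3,0.08,0,0,0],[0.3,0.06,-0.06,0,0],[0.3,0.02,0.08,0,0],[0.3,0,-0.08,0,0],[0.3,0,0.08,0,0],[0.3,0,-0.08,0,0],[0.3,0,0.06,0,0]])

```text
time: 18.1
ee_pos: [0.4646, 0.2403, 0.1218]
tcp_rot: [-0.003, 0.092, 0.996, -0.003]
force: [0.6, -1.1, -3.5]
gripper_width: 0.918
finger_force: 114.6
```

```bash
python3 - <<'E'
from h import *
e,R=where()
ps={c:spot((c,),("tub","tool_center","tray")) for c in("scene","top","wrist")}
A=cv2.resize(ps["scene"]["pixels"][140:300,320:460,::-1],(400,457));B=cv2.resize(ps["wrist"]["pixels"][:,:,::-1],(400,300));B=cv2.copyMakeBorder(B,0,157,0,0,0)
cv2.imwrite("pics/c7.png",np.hstack([A,B]))
E
```

```text
t 18.1 tcp [0.4646 0.2403 0.1218] yaw of tool y 79.4 tilt 0.5 w 0.918 ff 114.6 F [ 0.6 -1.1 -3.5]
scene tub [ 0.4132 -0.4251 -0.0024] 0.84 [162. 137.]
scene tub [0.4652 0.2396 0.0504] 0.81 [392. 214.]
scene tool_center [ 0.4911  0.2488 -0.0009] 0.53 [388. 236.]
scene tray [ 0.4885  0.2476 -0.0024] 0.69 [388. 235.]
top tub [0.4702 0.2457 0.0458] 0.95 [159. 225.]
top tub [ 4.156e-01 -4.278e-01 -3.000e-04] 0.59 [369. 239.]
top tray [0.4876 0.2495 0.0014] 0.75 [162. 219.]
wrist tub [0.4667 0.2505 0.05  ] 0.61 [257. 200.]
```

View pics/c7.png

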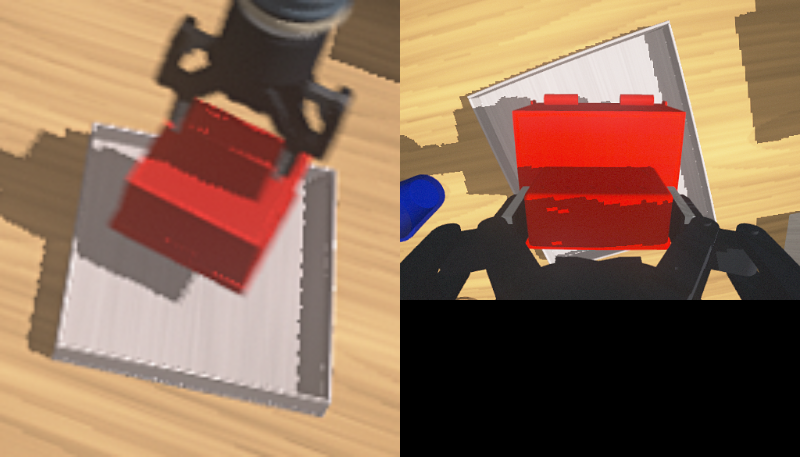

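No tool is visible in the tray yet. I'll tip the tub slot-low by setting its hinge half on the tray's near wall and regripping there. First I turn it parallel to the tray.

Call:
step_arm(deltas=[[0.3,0,0,0,-1],[0.3,0,0,0,-1],[0.3,0,0,0,-1],[0.3,0,0,0,-1],[0.3,0,0,0,-1],[0.3,0,0,0,0],[0.3,0,0,0,0]])

```text
time: 19.28
ee_pos: [0.4667, 0.2475, 0.1238]
tcp_rot: [0.0, -0.083, 0.997, -0.0]
force: [0.1, -0.1, -2.5]
gripper_width: 0.92
finger_force: 114.7
```

```bash
python3 - <<'E'
from h import *
e,R=where()
p=spot(("top",),("tub","tub_foot","tool_center","tray"))
# tray outline: bright low-sat region in top view
c=np.array([.488,.249])
im=p["pixels"][:,:,::-1].copy()
for yaw in(9.6,):
    A=Ro.from_euler("z",yaw,degrees=True).as_matrix()
    q=[proj(p,np.array([*c,.024])+A@np.array([a*.12,b*.11,0])) for a,b in((1,1),(1,-1),(-1,-1),(-1,1))]
    cv2.polylines(im,[np.int32(q)],True,(0,255,0),1)
tgt=np.array([.386,.232,e[2]])
print("to target tool frame",np.round(R.T@(tgt-e),4))
cv2.imwrite("pics/c8.png",cv2.resize(im[160:280,100:240],(700,600)))
E
```

```text
t 19.28 tcp [0.4667 0.2475 0.1238] yaw of tool y 99.5 tilt 0.0 w 0.92 ff 114.7 F [ 0.1 -0.1 -2.5]
top tub [0.4686 0.2499 0.0453] 0.93 [158. 225.]
top tub [ 0.416  -0.4263 -0.0025] 0.77 [368. 239.]
top tub_foot [ 0.4132 -0.4232  0.0906] 0.68 [376. 240.]
top tub_foot [0.4656 0.2493 0.1361] 0.67 [149. 226.]
to target tool frame [ 0.0822 -0.0019 -0.    ]
```

View pics/c8.png

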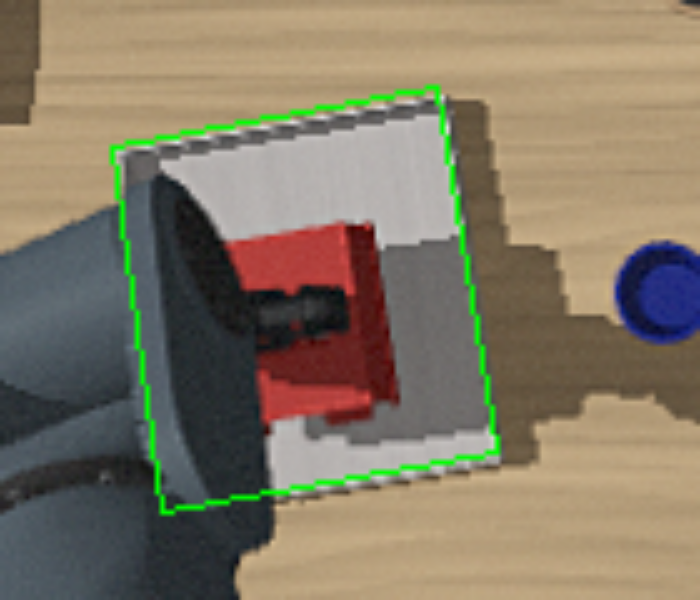

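The tray outline fits to within about 3 mm and the tub is parallel to it. I'll move back over the near wall, lower and let go.

Call:
step_arm(deltas=[[0.3,0.03,0,0,0],[0.3,0.05,0,0,0],[0.3,0.05,0,0,0],[0.3,0.038,0,0,0],[0.3,0,0,0,0],[0.3,0,0,0.02,0],[0.3,0,0,0.012,0],[0.3,0,0,0.008,0],[0.3,0,0,0,0]])

```text
time: 20.28
ee_pos: [0.384, 0.2332, 0.1025]
tcp_rot: [-0.001, -0.084, 0.996, -0.0]
force: [-0.8, 0.3, -3.5]
gripper_width: 0.915
finger_force: 114.7
```

Call:
step_arm(deltas=[[1,0,0,0,0],[1,0,0,0,0],[1,0,0,0,0],[1,0,0,0,0],[1,0,0,0,0]])

```text
time: 20.7
ee_pos: [0.3841, 0.2334, 0.104]
tcp_rot: [0.0, -0.084, 0.996, 0.0]
force: [-0.7, 0.3, -0.5]
gripper_width: 0.998
finger_force: 0.0
```

```bash
cat >> h.py <<'E'
def tubpose(near,names=("tub","tub_foot","tub_slot"),cams=("scene","top","wrist")):
    out={}
    for c in cams:
        p=imaging.read_camera(c)
        for o in names:
            for d in spotter.tip_of(o,p):
                if np.linalg.norm(np.array(d["point"])-near)<.15: out.setdefault(o,[]).append(d["point"]); break
    m={o:np.median(v,0) for o,v in out.items()}
    for o in m: print(o,np.round(m[o],4),len(out[o]))
    if "tub" in m and "tub_foot" in m:
        z=m["tub_foot"]-m["tub"]; print("|z|",np.linalg.norm(z).round(4),"tilt",np.degrees(np.arccos(z[2]/np.linalg.norm(z))).round(1),"dir",np.degrees(np.arctan2(z[1],z[0])).round(0))
    return m
E
python3 - <<'E'
from h import *
e,R=where()
m=tubpose(e-[0,0,.05])
print("foot in tool",np.round(R.T@(m["tub_foot"]-e),4))
spot(("top",),("tray","tool_center"))
E
```

```text
t 20.7 tcp [0.3841 0.2334 0.104 ] yaw of tool y 99.7 tilt 0.0 w 0.998 ff 0.0 F [-0.7  0.3 -0.5]
tub [0.3834 0.2334 0.0192] 3
tub_foot [0.4099 0.2386 0.103 ] 3
tub_slot [0.4208 0.2396 0.0058] 2
|z| 0.088 tilt 17.9 dir 11.0
foot in tool [-0.0263  0.0008  0.001 ]
top tray [ 0.4881  0.2482 -0.0012] 0.7 [162. 219.]
```

The tub leans 18° with the slot low, as planned. I'll regrip it in this pose.

Call:
step_arm(deltas=[[1,-0.02,0.001,0,0],[1,-0.02,0.001,0,0],[1,-0.012,0,0,0],[1,0,0,0.01,0],[1,0,0,0.008,0],[1,0,0,0,0],[0.3,0,0,0,0],[0.3,0,0,0,0],[0.3,0,0,0,0]], force=100)

```text
time: 22.2
ee_pos: [0.4093, 0.2387, 0.095]
tcp_rot: [0.0, -0.084, 0.996, -0.0]
force: [-0.4, -1.0, 3.6]
gripper_width: 0.909
finger_force: 119.9
```

Call:
step_arm(deltas=[[0.3,0,0,-0.03,0],[0.3,-0.02,0,-0.05,0],[0.3,-0.04,0,0,0],[0.3,-0.06,0,0,0],[0.3,0.04,0.04,0,0],[0.3,-0.04,-0.08,0,0],[0.3,0.04,0.08,0,0],[0.3,-0.04,-0.08,0,0],[0.3,0.04,0.08,0,0],[0.3,-0.04,-0.04,0,0]])

```text
time: 23.03
ee_pos: [0.4633, 0.2533, 0.134]
tcp_rot: [-0.002, -0.086, 0.996, 0.0]
force: [0.9, 0.7, -3.7]
gripper_width: 0.909
finger_force: 124.3
```

Call:
step_arm(deltas=[[0.3,0,0.04,0,1],[0.3,0,-0.08,0,-1],[0.3,0.04,0.08,0,1],[0.3,-0.04,-0.08,0,-1],[0.3,0.04,0.08,0,1],[0.3,-0.04,-0.08,0,-1],[0.3,0.04,0.08,0,1],[0.3,-0.04,-0.08,0,-1],[0.3,0,0.04,0,0],[0.3,0,0,0,0]])

```text
time: 23.87
ee_pos: [0.4585, 0.2442, 0.1345]
tcp_rot: [-0.0, -0.084, 0.996, 0.0]
force: [-0.2, 0.5, -3.5]
gripper_width: 0.91
finger_force: 124.7
```

```bash
cat >> h.py <<'E'
def tooldark():
    "dark blobs inside the tray, per camera"
    for c in("scene","top","wrist"):
        p=imaging.read_camera(c)
        for d in spotter.tip_of("tool_center",p)[:2]+spotter.recognise("tool_center",p)[:1]: print(c,"tool",np.round(d["point"],3),round(d["conf"],2))
        A=Ro.from_euler("z",9.6,degrees=True).as_matrix()
        q=[proj(p,np.array([.487,.249,.003])+A@np.array([a*.115,b*.105,0])) for a,b in((1,1),(1,-1),(-1,-1),(-1,1))]
        m=np.zeros(p["pixels"].shape[:2],np.uint8); cv2.fillPoly(m,[np.int32(q)],255)
        v=p["pixels"].max(2); n,l,s,ce=cv2.connectedComponentsWithStats(((v<60)&(m>0)).astype(np.uint8))
        print(c,[(s[i,4],*ce[i].round()) for i in range(1,n) if s[i,4]>25])
E
python3 - <<'E'
from h import *
e,R=where(); tubpose(e-[0,0,.05],cams=("scene","top")); tooldark()
E
```

```text
t 23.87 tcp [0.4585 0.2442 0.1345] yaw of tool y 99.6 tilt 0.0 w 0.91 ff 124.7 F [-0.2  0.5 -3.5]
tub [0.4361 0.2402 0.0584] 2
tub_foot [0.463  0.2433 0.144 ] 2
tub_slot [0.4697 0.2473 0.0467] 1
|z| 0.0898 tilt 17.6 dir 6.0
scene tool [0.492 0.244 0.01 ] 0.52
scene tool [0.495 0.242 0.015] 0.52
scene [(np.int32(33), np.float64(387.0), np.float64(236.0))]
top tool [ 0.508 -0.218 -0.002] 0.37
top [(np.int32(1073), np.float64(144.0), np.float64(230.0))]
wrist []
```

The scene camera reports a dark object on the tray floor at (.492,.244,.010), pixel (387,236). I'll lift away to confirm it.

Call:
step_arm(deltas=[[0.3,0,0,-0.04,0],[0.3,0,0,-0.06,0],[0.3,0,0,-0.06,0],[0.3,0,0,-0.04,0],[0.3,0,0,0,0]])

```text
time: 25.13
ee_pos: [0.4601, 0.2443, 0.2389]
tcp_rot: [0.003, -0.084, 0.996, 0.001]
force: [1.2, -0.9, -2.7]
gripper_width: 0.91
finger_force: 124.8
```

```bash
python3 - <<'E'
from h import *
e,R=where(); tooldark()
p=imaging.read_camera("scene"); 
for z in(.01,):print(proj(p,[.492,.244,z]))
m=cv2.cvtColor(p["pixels"],cv2.COLOR_RGB2GRAY)[226:248,372:404]; print(m[::2,::2])
E
```

```text
t 25.13 tcp [0.4601 0.2443 0.2389] yaw of tool y 99.7 tilt 0.4 w 0.91 ff 124.8 F [ 1.2 -0.9 -2.7]
scene tool [0.49  0.016 0.001] 0.42
scene tool [0.496 0.246 0.018] 0.5
scene []
top tool [0.455 0.246 0.241] 0.7
top tool [0.436 0.239 0.159] 0.69
top [(np.int32(526), np.float64(141.0), np.float64(231.0))]
wrist []
[387. 233.]
[[156 113  56  60 114 160 210 198 199 199 193 195 194 198 197 200]
 [112  66 106 102  90  67  49 116 157 185 201 200 196 197 198 199]
 [ 95  65  66  64  67  91  64  64  61  52  64 145 189 208 204 201]
 [103  50  59  64  68  68  67  66  67  68  64  62  54  73 118 164]
 [207 192 167  52  51  59  64  67  67  66  67  66  65  65  61  64]
 [199 201 204 208 194 169  63  50  58  63  67  68  68  65  65  98]
 [200 198 201 197 198 199 208 189 171 131  45  54  60  62  61 139]
 [201 198 201 197 198 196 198 197 194 203 202 175 128  48  46 203]
 [200 200 200 194 199 198 198 196 194 197 194 194 203 203 201 198]
 [204 199 201 194 199 199 198 196 193 195 194 194 197 196 201 196]
 [203 198 200 195 199 198 196 197 194 196 193 193 197 198 200 196]]
```

A dark stick shows plainly on the tray floor at scene (387,233), so the tying tool is in the tray. I'll now level the tub on free table near (.345,-.02), to regrip it for the holder.

Call:
step_arm(deltas=[[0.3,0,0,0,1],[0.3,0,0,0,1],[0.3,0,0,0,1],[0.3,0,0,0,1],[0.3,0,0,0,1],[0.3,0.008,-0.03,0,0],[0.3,0.008,-0.06,0,0],[0.3,0.008,-0.08,0,0],[0.3,0.008,-0.08,0,0],[0.3,0.008,-0.08,0,0]])

```text
time: 26.47
ee_pos: [0.4083, 0.0836, 0.2346]
tcp_rot: [-0.0, 0.09, 0.996, -0.0]
force: [2.1, -0.5, -2.0]
gripper_width: 0.907
finger_force: 124.6
```

Call:
step_arm(deltas=[[0.3,0.008,-0.08,0,0],[0.3,0.008,-0.08,0,0],[0.3,0.008,-0.04,0,0],[0.3,0.008,-0.02,0,0],[0.3,0,0,0.04,0],[0.3,0,0,0.07,0],[0.3,0,0,0.07,0],[0.3,0,0,0.05,0],[0.3,0,0,0.03,0],[0.3,0,0,0,0]])

```text
time: 27.3
ee_pos: [0.3722, -0.0203, 0.1024]
tcp_rot: [-0.002, 0.09, 0.996, 0.0]
force: [-1.0, 0.7, -3.0]
gripper_width: 0.908
finger_force: 124.4
```

Call:
step_arm(deltas=[[0.3,0,0,0.01,0],[0.3,0,0,0.005,0],[0.3,0,0,0,0],[1,0,0,0,0],[1,0,0,0,0],[1,0,0,0,0],[1,0,0,0,0],[1,0,0,0,0]])

```text
time: 27.97
ee_pos: [0.374, -0.0206, 0.0976]
tcp_rot: [0.0, 0.09, 0.996, -0.0]
force: [-0.0, -0.7, 0.4]
gripper_width: 1.0
finger_force: 0.0
```

```bash
python3 - <<'E'
from h import *
e,R=where(); m=tubpose(e-[0,0,.05])
print("foot in tool",np.round(R.T@(m["tub_foot"]-e),4)); spot(("top",),("votive","tray"))
E
```

```text
t 27.97 tcp [ 0.374  -0.0206  0.0976] yaw of tool y 79.7 tilt 0.0 w 1.0 ff 0.0 F [-0.  -0.7  0.4]
tub [ 0.3438 -0.0161  0.0019] 2
tub_foot [ 0.3448 -0.0161  0.0887] 2
tub_slot [ 0.3778 -0.0211  0.0006] 3
|z| 0.0868 tilt 0.6 dir 0.0
foot in tool [ 0.0296 -0.0008  0.0089]
top votive [ 4.878e-01  1.010e-02 -3.000e-04] 0.91 [234. 219.]
```

The tub is level. I'll regrip it the same way as in the tray.

Call:
step_arm(deltas=[[1,0,0,-0.05,0],[1,0.03,-0.001,0,0],[1,0.028,-0.001,0,0],[1,0,0,0,0],[1,0,0,0.04,0],[1,0,0,0.03,0],[1,0,0,0.02,0],[1,0,0,0,0],[0.3,0,0,0,0],[0.3,0,0,0,0]], force=90)

```text
time: 29.55
ee_pos: [0.3455, -0.0164, 0.0778]
tcp_rot: [0.0, 0.09, 0.996, -0.0]
force: [0.2, 0.2, -2.4]
gripper_width: 0.913
finger_force: 108.2
```

Call:
step_arm(deltas=[[0.3,0,0,-0.04,0],[0.3,0,0,-0.07,0],[0.3,0,0,-0.08,0],[0.3,0,0,-0.05,0],[0.3,-0.021,-0.018,0,0],[0.3,-0.042,-0.036,0,0],[0.3,-0.052,-0.045,0,0],[0.3,-0.052,-0.045,0,0],[0.3,-0.052,-0.045,0,0],[0.3,-0.052,-0.045,0,0]])

```text
time: 30.38
ee_pos: [0.4583, -0.1572, 0.1979]
tcp_rot: [0.0, 0.09, 0.996, -0.0]
force: [0.8, -0.1, -2.6]
gripper_width: 0.913
finger_force: 111.1
```

Call:
step_arm(deltas=[[0.3,-0.052,-0.045,0,0],[0.3,-0.036,-0.031,0,0],[0.3,-0.021,-0.018,0,0],[0.3,0,0,0,0],[0.3,0,0,0.03,0],[0.3,0,0,0.02,0],[0.3,0,0,0,0],[0.3,0,0,0,0]])

```text
time: 31.05
ee_pos: [0.5021, -0.2111, 0.1722]
tcp_rot: [-0.001, 0.09, 0.996, 0.0]
force: [-0.2, 0.3, -1.9]
gripper_width: 0.917
finger_force: 110.9
```

```bash
python3 - <<'E'
from h import *
e,R=where(); m=tubpose(e-[0,0,.05])
print("to go, tool frame",np.round(R.T@(np.array([.503,-.211,.164])-e),4))
E
```

```text
t 31.05 tcp [ 0.5021 -0.2111  0.1722] yaw of tool y 79.7 tilt 0.1 w 0.917 ff 110.9 F [-0.2  0.3 -1.9]
tub [ 0.4995 -0.2124  0.0963] 3
tub_foot [ 0.4988 -0.2113  0.1833] 3
tub_slot [ 0.5385 -0.2178  0.0939] 1
|z| 0.087 tilt 0.9 dir 122.0
to go, tool frame [-0.0009  0.0003  0.0082]
```

Call:
step_arm(deltas=[[0.3,0,0,0.008,0],[0.3,0,0,0.006,0],[0.3,0,0,0.003,0],[0.3,0,0,0,0],[0.3,0,0,0,0]])

```text
time: 32.07
ee_pos: [0.5025, -0.2117, 0.1636]
tcp_rot: [-0.0, 0.09, 0.996, 0.0]
force: [0.2, 0.2, -2.6]
gripper_width: 0.917
finger_force: 111.0
```

Call:
step_arm(deltas=[[0.3,0,0,0.004,0],[0.3,0,0,0.002,0],[0.3,0,0,0,0]])

```text
time: 32.32
ee_pos: [0.5025, -0.2117, 0.1606]
tcp_rot: [-0.0, 0.09, 0.996, 0.0]
force: [0.2, 0.3, -2.3]
gripper_width: 0.913
finger_force: 111.0
```

Call:
step_arm(deltas=[[0.3,0,0,0.004,0],[0.3,0,0,0,0],[1,0,0,0,0],[1,0,0,0,0],[1,0,0,0,0],[1,0,0,0,0],[1,0,0,0,0]])

```text
time: 32.9
ee_pos: [0.5026, -0.2118, 0.1588]
tcp_rot: [0.0, 0.09, 0.996, -0.0]
force: [0.0, -1.1, 0.1]
gripper_width: 0.996
finger_force: 0.0
```

```bash
python3 - <<'E'
from h import *
e,R=where(); m=tubpose(e-[0,0,.05]); print(np.round(np.linalg.norm(m["tub"]-[.508,-.212,.06]),3))
E
```

```text
t 32.9 tcp [ 0.5026 -0.2118  0.1588] yaw of tool y 79.7 tilt 0.0 w 0.996 ff 0.0 F [ 0.  -1.1  0.1]
tub_foot [ 0.4644 -0.2028  0.1465] 3
tub_slot [ 0.5265 -0.2147  0.0701] 2
tub [ 0.4888 -0.2042  0.0609] 2
|z| 0.089 tilt 15.9 dir 177.0
0.021
```

The tub slid down and rests on the lip: tilt 16°, 21 mm off the seat. I'll regrip it and set it higher, when it needs to settle only 9°.

Call:
step_arm(deltas=[[1,0,0,-0.04,0],[1,0,0,-0.02,0],[1,0.03,0,0,0],[1,0.03,0,0,0],[1,0.019,0,0,0],[1,0,0,0,0]])

```text
time: 34.0
ee_pos: [0.4626, -0.2044, 0.189]
tcp_rot: [-0.0, 0.09, 0.996, 0.0]
force: [0.2, 0.1, 0.0]
gripper_width: 0.995
finger_force: 0.0
```

```bash
python3 - <<'E'
from h import *
e,R=where(); m=tubpose(e-[0,0,.07])
for o in m: print(o,"in tool",np.round(R.T@(m[o]-e),4))
E
```

```text
t 34.0 tcp [ 0.4626 -0.2044  0.189 ] yaw of tool y 79.6 tilt 0.0 w 0.995 ff 0.0 F [0.2 0.1 0. ]
tub [ 0.488  -0.212   0.0606] 3
tub_foot [ 0.464  -0.2036  0.1462] 3
tub_slot [ 0.5233 -0.2125  0.072 ] 3
|z| 0.0893 tilt 16.5 dir 161.0
tub in tool [-0.0264 -0.0029  0.1284]
tub_foot in tool [-0.0013  0.001   0.0428]
tub_slot in tool [-0.0612  0.0029  0.117 ]
```

Call:
step_arm(deltas=[[1,-0.002,0.001,0.03,0],[1,0,0,0.026,0],[1,0,0,0.02,0],[1,0,0,0.016,0],[1,0,0,0.014,0],[1,0,0,0,0],[0.3,0,0,0,0],[0.3,0,0,0,0],[0.3,0,0,0,0]], force=90)

```text
time: 35.35
ee_pos: [0.4649, -0.2044, 0.1364]
tcp_rot: [0.0, 0.09, 0.996, -0.0]
force: [-2.4, 2.2, 3.5]
gripper_width: 0.911
finger_force: 108.5
```

Call:
step_arm(deltas=[[0.3,0,0,-0.02,0],[0.3,0,0,-0.03,0],[0.3,-0.01,0,0,0],[0.3,-0.026,0,0,0],[0.3,-0.016,0,0,0],[0.3,0,0,0,0],[0.3,0,0,0.012,0],[0.3,0,0,0.008,0],[0.3,0,0,0,0]])

```text
time: 36.1
ee_pos: [0.4894, -0.2086, 0.1494]
tcp_rot: [-0.001, 0.09, 0.996, 0.0]
force: [-0.6, 0.1, -2.3]
gripper_width: 0.916
finger_force: 109.2
```

```bash
python3 - <<'E'
from h import *
e,R=where(); m=tubpose(e-[0,0,.07])
E
```

```text
t 36.1 tcp [ 0.4894 -0.2086  0.1494] yaw of tool y 79.7 tilt 0.1 w 0.916 ff 109.2 F [-0.6  0.1 -2.3]
tub [ 0.5146 -0.2145  0.0727] 3
tub_foot [ 0.4898 -0.2095  0.1608] 3
tub_slot [ 0.5494 -0.2188  0.0827] 2
|z| 0.0917 tilt 16.0 dir 169.0
```

Call:
step_arm(deltas=[[0.3,0,0,0.004,0],[0.3,0,0,0.003,0],[0.3,0,0,0,0]])

```text
time: 36.95
ee_pos: [0.4901, -0.2091, 0.1479]
tcp_rot: [-0.0, 0.09, 0.996, -0.0]
force: [-5.7, 2.0, 8.9]
gripper_width: 0.917
finger_force: 111.0
```

Contact is felt. I'll release here.

Call:
step_arm(deltas=[[1,0,0,0,0],[1,0,0,0,0],[1,0,0,0,0],[1,0,0,0,0],[1,0,0,0,0]])

```text
time: 37.37
ee_pos: [0.4905, -0.209, 0.1472]
tcp_rot: [0.0, 0.09, 0.996, -0.0]
force: [0.6, -0.2, 0.7]
gripper_width: 1.002
finger_force: 0.0
```

```bash
python3 - <<'E'
from h import *
e,R=where(); m=tubpose(e-[0,0,.07]); print(np.round(m["tub"]-[.508,-.212,.06],3))
E
```

```text
t 37.37 tcp [ 0.4905 -0.209   0.1472] yaw of tool y 79.7 tilt 0.0 w 1.002 ff 0.0 F [ 0.6 -0.2  0.7]
tub [ 0.5064 -0.21    0.0613] 3
tub_foot [ 0.4713 -0.2053  0.1406] 3
tub_slot [ 0.5424 -0.2179  0.074 ] 2
|z| 0.0868 tilt 24.1 dir 172.0
[-0.002  0.002  0.001]
```

The tub sits back on its seat at 24°. I'll withdraw straight up and check everything.

Call:
step_arm(deltas=[[1,0,0,-0.03,0],[1,0,0,-0.05,0],[1,0,0,-0.06,0],[1,0,0,-0.06,0],[1,0,0,-0.04,0],[1,0,0,0,0],[1,0,0,0,0],[1,0,0,0,0]])

```text
time: 38.63
ee_pos: [0.49, -0.2088, 0.2663]
tcp_rot: [-0.001, 0.09, 0.996, 0.0]
force: [0.3, -0.8, -0.5]
gripper_width: 1.001
finger_force: 0.0
```

```bash
python3 - <<'E'
from h import *
e,R=where(); m=tubpose(np.array([.49,-.21,.1])); tooldark()
spot(("top",),("votive","spool","tray"))
E
```

```text
t 38.63 tcp [ 0.49   -0.2088  0.2663] yaw of tool y 79.7 tilt 0.1 w 1.001 ff 0.0 F [ 0.3 -0.8 -0.5]
tub [ 0.5057 -0.2123  0.0617] 3
tub_foot [ 0.4695 -0.205   0.1404] 3
tub_slot [ 0.5385 -0.2176  0.0728] 3
|z| 0.0869 tilt 25.1 dir 169.0
scene tool [0.491 0.244 0.01 ] 0.58
scene tool [0.494 0.246 0.014] 0.51
scene []
top tool [0.492 0.24  0.012] 0.63
top tool [0.491 0.238 0.02 ] 0.41
top [(np.int32(114), np.float64(163.0), np.float64(219.0))]
wrist tool [ 0.477 -0.204  0.137] 0.67
wrist []
top spool [ 7.054e-01 -5.400e-03  6.000e-04] 0.71 [239. 153.]
top tray [0.4856 0.2501 0.0045] 0.78 [161. 220.]
```

```bash
python3 -c "
from plant import job
print(job.job_done())"
```

```text
the job is handed in; nothing more can be done
None
```

The job is handed in; the verdict did not come back. By the last camera check the tying tool lies in the tray, the tub is back in its holder lid down at about 25°, and the gripper is clear. The spool read where it started; the votive was missed in that last check but was unmoved when last seen at 28 s.

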